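# Cover the dish tablets, then hold the keeper's lid open

### The job

I want to put the wet scoop and the salt shaker away in the teal keeper box without dripping on the dish tablets. First slide the yellow cover fully shut over the tablets in the grey tray, then lift the keeper's cream lid and hold it open at 60 degrees from closed: it falls shut if let go, so finish while still holding it there. Leave everything else where it stands.

Things in the scene. Friction and masses are not known exactly. Their poses are not given: they have to be found in the camera images.
- keeper: teal open-topped box fixed to the counter, 180 (x) x 140 (y) x 80 mm high, closed by a cream lid. Origin: centre of its underside, on the counter. Its -x side is the front, the lid's hinge runs along y on its far (+x) rim. It may stand left or right of the tray, turned up to about 17 degrees
- lid (a joint): angle (rad) of the keeper's cream lid about its hinge: 0 lying shut, 1.047 is 60 degrees open, stop at 1.4. Its front edge rises and swings back towards the hinge. Its weight (about 0.3 kg) and a weak spring close it from any angle
- lid_grip (a point): centre of the red handle of the lid: an upright round disc 32 mm across and 14 mm thick (its flat faces look along the keeper's y, so pinch it along y; it may turn between the fingers), on a short stem. Disc centre 28 mm above the lid's top face, 116 mm above the counter when shut, on the lid's centre line, 155 mm in front of the hinge axis and 36 mm above it. Axes are the keeper's when the lid is shut and turn with the lid
- lid_hinge (a point): point on the lid's hinge axis, at the middle of the keeper's far rim, 80 mm above the counter; axes are the keeper's, the hinge axis is y
- tray: grey tray fixed to the counter, 200 (x) x 130 (y) x 80 mm high with low rails to 90 mm along its sides. The front (-x) half is an open bay with dish tablets, the back half is roofed over. Origin: centre of its underside, on the counter
- cover (a joint): travel (m) of the yellow cover along the tray's x axis: 0 fully shut over the tablet bay against its front stop, 0.09 fully open, back over the roofed half. Slides with about 1.5 N friction and stays where it is left
- cover_grip (a point): centre of the black handle in the middle of the yellow cover (102 x 118 x 5 mm): an upright round disc 32 mm across, 14 mm thick (flat faces look along the tray's y, so pinch it along y), 30 mm above the cover's top face, 116 mm above the counter. Axes are the tray's. It moves along the tray's -x as the cover shuts
- shaker: glass salt shaker with steel cap, 48 mm across, 84 mm tall, upright, empty; leave alone. Origin: centre of its underside
- scoop: pink plastic scoop, 160 mm long, 55 wide, 35 tall, along its own x; leave alone. Origin: on the counter near its middle
- colander: steel colander, 200 mm across, 90 mm tall; leave alone. Origin: centre of its underside
- plate: white enamel plate, blue rim, 200 mm across, 22 mm tall; leave alone. Origin: centre of its underside
- soap: green closed bottle, 60 mm across, 170 mm tall; leave alone. Origin: centre of its underside
Not all that is in view belongs to the job. Leave any blue look-alike of the tray alone.

How it is judged:
By the outcome, as a careful person would: the job done as asked, in the order asked, and still so for the second after the job is handed in, while the arm keeps its last pose, push and grip.
It also fails if it takes over 48 s, if anything falls off the work surface, if the arm or the gripper's body presses on something with over 40 N, if the wrist force passes 120 N, or if a joint passes its speed limit or range.

### The arm

A 6-joint arm with a two-finger parallel gripper is mounted at the origin on the work surface. World frame = base frame: x ahead of the robot, y to its left, z up, the work surface at z = 0. Lengths are in m, angles in rad, forces in N, time in s.
With the tool pointing down it reaches from about 0.35 to 0.775 m from the base axis. Payload 7.3 kg.
Tool frame: the origin (TCP) lies at the very end of the fingers, on their centre line; the grasp point (between the pads) lies robot.pinch_z behind it (robot.pinch_z is the distance from the TCP to the grasp point, in m); y points along the fingers, z is the direction in which the jaws open and shut, and the axes are right-handed (so a half turn about y gives the same grasp; the last joint's range is limited). The gripper opens to 92 mm and grips with 3 to 60 N. Pads are 19 mm wide; open, the fingers measure 130 mm over their backs; the gripper's body (75 mm by 190 mm) begins 47 mm behind the grasp point.
Start: joints at [-1.425, 0.342, 1.524, -0, 1.275, -0.146], TCP at [0.151, -0.503, 0.227] pointing down, gripper open.
Joint ranges: [-2.53, 2.53], [-0.77, 2.02], [0.04, 2.7], [-1, 4.14], [0.28, 2.66], [-3.11, 3.11]. Speed limits (rad/s): [2.57, 2.57, 3.14, 3.14, 3.14, 3.14].

### API

Orientations are given as [roll, pitch, yaw] about the fixed x, y, z axes, in that order (R = Rz(yaw) Ry(pitch) Rx(roll)).
In Python, from cell import status, viewer, robot gives the robot as it stands. The module is installed in compiled form; this text tells all that it offers.
- The arm moves only by the shell command python3 -m pendant 'ROWS' [FORCE]. ROWS is JSON, a list that holds one entry, the list of rows, each a list of 7 numbers: the shift along the tool's x, y, z in cm, then the turn, a rotation vector about the tool's x, y, z in rad, then the finger opening in cm, from 0 to 9.18. A call has 1 to 20 rows; each row is the pose to reach, as a shift and turn from the pose commanded when the call began, along the tool's axes at that moment; what a row does not reach only later rows make up. A row lasts 1/10 s, in which the tool goes at most 50 mm and 8.59 degrees, less where a joint would pass 70% of its speed; a pose out of reach is approached as far as the arm can. A call with a gripper value outside its range is refused whole. The fingers move at their own pace and stop on an object; FORCE is the grip in N (left out, the last holds). Time passes only in rows, so rows that repeat a pose let the fingers close. It gives the time, the measured TCP pose, the force and the opening at its end, in the units of the state.
- status.observe(): the state, without advancing time (a new reading comes with each control period).
- viewer.read_camera(name): name is "scene" or "top" or "wrist"; returns a dict with "image" (384x512x3 uint8, red, green, blue), "range_z" (384x512 float32, m along the optical axis (not along the pixel's ray), 0 where there is no reading), "fx", "fy", "cx", "cy" (pixels), "camera_from_world" (4x4, takes a point from world to camera coordinates). Camera axes: x right, y up, looking along -z (the intrinsics and any distortion apply to the point x, -y, -z); pixel columns grow to the right and rows downward; lengths in m; the calibration is good to about 2 mm. A picture is of the moment at which its call begins.
- robot.hand_in(): hands the job in, once; it reports no verdict.
The state is a dict: "time": time; "qpos": joint angles; "qvel": joint speeds; "joint_efforts": joint torques, N m; "tool_pos": TCP position; "tool_rot": TCP orientation; "contact_force": force on the tool from outside, world axes, zero at the start; "torque": the same for the moment, N m; "opening": finger opening in m.
Only numpy, scipy, OpenCV 4.12 (cv2) and the standard library are available. Lean on these libraries where they do the work, as an engineer would, in place of code of your own. Each camera call takes 0.05 s, during which the arm holds its last target. There are 200 camera calls.

## Working session

There is one attempt and no reset: what is moved stays moved. The work goes in short steps, Python scripts to look and compute and a shell command to move; the robot and the scene stay as the last step left them, time stands still between calls to the robot, and variables do not carry over. Pictures are saved under pics/ and viewed, about 8 in all and at most 12, crops included, and the job is handed in when it is done.

```bash
mkdir -p pics; cat > h.py <<'E'
import numpy as np, cv2
from cell import status, viewer, robot
from scipy.spatial.transform import Rotation as R
def cam(n):
    d=viewer.read_camera(n); return d
def world(d,u,v,z=None):
    """pixel -> world using depth, or intersect plane z"""
    T=np.linalg.inv(np.asarray(d["camera_from_world"]))
    ray=np.array([(u-d["cx"])/d["fx"],-(v-d["cy"])/d["fy"],-1.])
    if z is None:
        p=ray*np.asarray(d["range_z"])[int(round(v)),int(round(u))]
        return T[:3,:3]@p+T[:3,3]
    w=T[:3,:3]@ray
    return T[:3,3]+w*(z-T[2,3])/w[2]
def save(img,name):
    cv2.imwrite("pics/"+name,cv2.cvtColor(np.ascontiguousarray(img),cv2.COLOR_RGB2BGR))
E
python3 - <<'E'
from h import *
s=status.observe(); print(s); print(robot.pinch_z)
for n in("top","scene"):
    d=cam(n); np.save(n+".npy",d,allow_pickle=True); save(d["image"],n+"1.png"); print({k:v for k,v in d.items() if k not in("image","range_z")})
E
```

```text
{'time': 0.0, 'qpos': array([-1.42499085e+00,  3.42721002e-01,  1.52500436e+00, -8.24148888e-06,
        1.27538721e+00, -1.45999181e-01]), 'qvel': array([-0.00058752,  0.00110734, -0.00112688,  0.00217565,  0.00094285,
       -0.00052229]), 'joint_efforts': array([-1.53935867e-03, -4.31251645e+01, -2.44219530e+01,  7.17326417e-02,
        5.61624987e-02, -1.17650461e-04]), 'tool_pos': array([ 0.15099335, -0.50240208,  0.22605027]), 'tool_rot': array([-1.57230122e+00,  2.13321902e-04, -2.84978575e+00]), 'contact_force': array([-0.14763528,  0.27504249, -0.90660212]), 'torque': array([0.01089336, 0.00863994, 0.01247383]), 'opening': 0.09170149820115159}
0.0188
{'fx': 403.59179258720513, 'fy': 403.59179258720513, 'cx': 251.2658888612295, 'cy': 191.85139572559288, 'camera_from_world': array([[ 0.02303204, -0.99959576,  0.01666835, -0.0116618 ],
       [ 0.9879167 ,  0.02531263,  0.15290473, -0.57732939],
       [-0.15326484,  0.01294523,  0.98810035, -1.44893128],
       [ 0.        ,  0.        ,  0.        ,  1.        ]])}
{'fx': 399.1377333911291, 'fy': 399.1377333911291, 'cx': 257.89616378899353, 'cy': 193.38224638216613, 'camera_from_world': array([[-0.73888851,  0.67381502,  0.00413389,  0.4163569 ],
       [-0.56286106, -0.62056874,  0.54596874,  0.26165703],
       [ 0.3704473 ,  0.40108322,  0.83779535, -1.55070883],
       [ 0.        ,  0.        ,  0.        ,  1.        ]])}
```

View pics/top1.png

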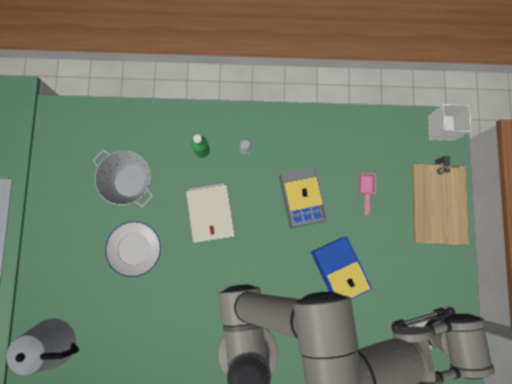

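View pics/scene1.png

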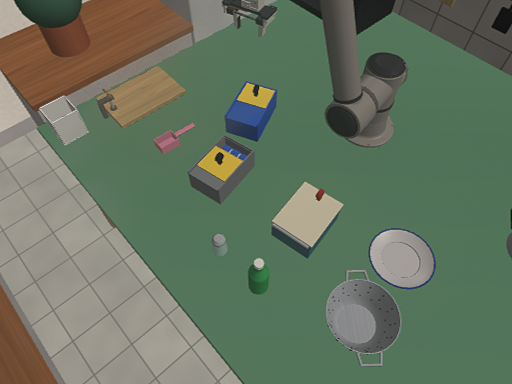

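The top view shows two yellow covers with black handles. One is on the grey tray (handle at 305,193, tablets visible at 307,215). The other is on the blue look-alike (handle at 351,283). The keeper's cream lid is at (210,213) with its red handle at (212,230); nothing else is red. By the description I choose the grey tray, and I'll check it in a close crop.

```bash
python3 - <<'E'
from h import *
d=np.load("top.npy",allow_pickle=True).item()
c=d["image"][150:260,175:335]; save(cv2.resize(c,None,fx=5,fy=5,interpolation=cv2.INTER_CUBIC),"crop1.png")
# lid: cream mask, cover: yellow mask -> min-area rects on planes; tray: via depth
hsv=cv2.cvtColor(d["image"],cv2.COLOR_RGB2HSV)
def rect(lo,hi,box,z,name):
    m=cv2.inRange(hsv,lo,hi); k=np.zeros_like(m); x0,y0,x1,y1=box; k[y0:y1,x0:x1]=m[y0:y1,x0:x1]
    v,u=np.nonzero(k); P=np.array([world(d,a,b,z)[:2] for a,b in zip(u,v)])
    (c,s,a)=cv2.minAreaRect(P.astype(np.float32)); print(name,len(u),c,s,a, "mean",P.mean(0)); 
    print("  depth-based median z",np.median([world(d,a,b)[2] for a,b in zip(u,v)]))
rect((12,20,140),(35,110,255),(180,175,240,250),0.088,"lid")
rect((20,150,120),(32,255,255),(275,160,330,230),0.086,"cover")
rect((0,150,80),(8,255,255),(195,215,230,245),0.116,"red")
rect((0,0,0),(180,255,50),(295,183,315,203),0.116,"black")
E
```

```text
lid 2069 (0.4910154938697815, 0.14876660704612732) (0.18479211628437042, 0.14444847404956818) 10.717434883117676 mean [0.49085179 0.14877856]
  depth-based median z 0.08853005402464387Traceback (most recent call last):
  File "<stdin>", line 12, in <module>
  File "<stdin>", line 9, in rect
cv2.error: OpenCV(4.12.0) /io/opencv/modules/imgproc/src/convhull.cpp:143: error: (-215:Assertion failed) total >= 0 && (depth == CV_32F || depth == CV_32S) in function 'convexHull'
```

View pics/crop1.png

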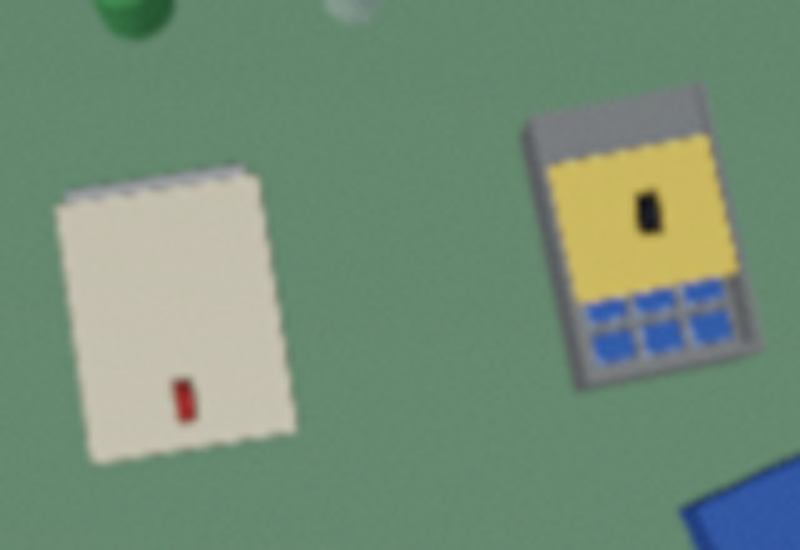

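The crop confirms the choice. The grey tray has a yellow cover over its back half, blue tablets visible in front, and a black grip at crop (649,212). The keeper's red grip is at crop (184,400).

```bash
cat >> h.py <<'E'
def topx(d,cu,cv_,z): return world(d,175+(cu+.5)/5-.5,150+(cv_+.5)/5-.5,z)
E
python3 - <<'E'
from h import *
d=np.load("top.npy",allow_pickle=True).item()
ang=lambda a,b: np.degrees(np.arctan2(*(b-a)[[1,0]]))
g=topx(d,649,212,.116); r=topx(d,184,400,.116); print("grip",g,"red",r)
C=[topx(d,*p,.086) for p in((547,165),(708,135),(739,272),(578,303))]
print("cover c",np.mean(C,0),"yaw sides",ang(C[3],C[0]),ang(C[2],C[1]),"front edge",ang(C[3],C[0]),"len",np.linalg.norm(C[0]-C[3]),np.linalg.norm(C[0]-C[1]),ang(C[1],C[0])-90)
T=[topx(d,*p,.09) for p in((528,122),(702,86),(760,348),(580,388))]
print("tray",np.mean(T,0),ang(T[3],T[0]),ang(T[2],T[1]),np.linalg.norm(T[0]-T[3]),np.linalg.norm(T[0]-T[1]))
L=[topx(d,*p,.088) for p in((55,207),(260,175),(296,432),(93,464))]
print("lid",np.mean(L,0),ang(L[3],L[0]),ang(L[2],L[1]),ang(L[1],L[0])-90,ang(L[2],L[3])-90,np.linalg.norm(L[0]-L[3]),np.linalg.norm(L[0]-L[1]))
t=R.from_euler('xyz',status.observe()["tool_rot"]).as_matrix(); print(t)
# scene camera check of the grips
s=np.load("scene.npy",allow_pickle=True).item(); M=np.asarray(s["camera_from_world"])
for p in(g,r):
    q=M[:3,:3]@p+M[:3,3]; print("scene px",s["cx"]+s["fx"]*q[0]/-q[2],s["cy"]-s["fy"]*q[1]/-q[2])
E
```

```text
grip [ 0.57062451 -0.18415412  0.116     ] red [0.43048741 0.13838324 0.116     ]
cover c [ 0.57061642 -0.18428399  0.086     ] yaw sides 13.138597999770685 12.54167317693814 front edge 13.138597999770685 len 0.10236197904911527 0.11938173152964819 12.159061309691339
tray [ 0.55816541 -0.18328387  0.09      ] 11.593761992056328 12.254832914901012 0.1951145157017463 0.1296706286169955
lid [0.48995307 0.14857679 0.088     ] 11.000632374880357 9.700604683608322 10.502902258393249 10.290278541722614 0.18542029951838504 0.14844081204979173
[[-9.57738703e-01 -1.96398926e-04  2.87639598e-01]
 [-2.87639593e-01  1.36118604e-03 -9.57737757e-01]
 [-2.03432338e-04 -9.99999054e-01 -1.36015266e-03]]
scene px 218.8081621868046 157.56678120888012
scene px 319.77022080687027 194.41074795730208
```

```bash
cat >> h.py <<'E'
def goal(p,yaw):
    """shift(cm)/turn for tool-down TCP at p, jaw axis (tool z) along -y of a frame turned by yaw(deg)"""
    s=status.observe(); T=R.from_euler('xyz',s["tool_rot"]).as_matrix()
    a=np.radians(yaw); z=np.array([np.sin(a),-np.cos(a),0]); y=np.array([0,0,-1.]); G=np.c_[np.cross(y,z),y,z]
    print("t",round(s["time"],2),"tcp",s["tool_pos"].round(4),"F",s["contact_force"].round(1),"open",round(s["opening"],4))
    print("shift cm",(T.T@(np.array(p)-s["tool_pos"])*100).round(2),"turn",R.from_matrix(T.T@G).as_rotvec().round(4))
E
python3 -c "
from h import *
goal([.5706,-.1842,.16],12.3)
goal([.5706,-.1842,.099],12.3)"
```

```text
t 0.1 tcp [ 0.151  -0.5024  0.2261] F [0.8 0.1 0.8] open 0.0917
shift cm [-49.34   6.65 -18.4 ] turn [ 0.0014  0.0771 -0.0002]
t 0.1 tcp [ 0.151  -0.5024  0.2261] F [0.8 0.1 0.8] open 0.0917
shift cm [-49.34  12.75 -18.39] turn [ 0.0014  0.0771 -0.0002]
```

```bash
python3 -m pendant '[[[-4,0,-1.5,0,0.01,0,9.18],[-8,0,-3,0,0.02,0,9.18],[-12,0,-4.5,0,0.03,0,9.18],[-16,0,-6,0,0.04,0,9.18],[-20,0,-7.5,0,0.05,0,9.18],[-24,0,-9,0,0.06,0,9.18],[-28,0,-10.5,0,0.07,0,9.18],[-32,0,-12,0,0.077,0,9.18],[-36,0,-13.5,0,0.077,0,9.18],[-40,0,-15,0,0.077,0,9.18],[-44,0,-16.5,0,0.077,0,9.18],[-47.5,0,-17.7,0,0.077,0,9.18],[-49.3,2,-18.4,0,0.077,0,9.18],[-49.3,5,-18.4,0,0.077,0,9.18],[-49.3,6.6,-18.4,0,0.077,0,9.18],[-49.3,6.6,-18.4,0,0.077,0,9.18]]]' 30
python3 - <<'E'
from h import *
goal([.5706,-.1842,.099],12.3)
d=cam("wrist"); save(d["image"],"wrist1.png")
E
```

```text
time: 1.7
tool_pos: [0.5687, -0.1838, 0.1576]
tool_rot: [-1.575, -0.005, -2.926]
contact_force: [-0.6, 0.4, 0.2]
opening: 0.092
t 1.7 tcp [ 0.5687 -0.1838  0.1576] F [-0.6  0.4  0.2] open 0.092
shift cm [-0.2   5.85  0.11] turn [0.0038 0.0007 0.0052]
```

View pics/wrist1.png

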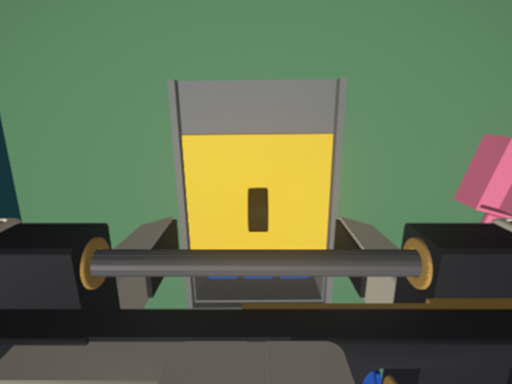

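The wrist view shows the black grip centred between the fingers (258,210) and the tray sides parallel to the tool. I'll descend and close.

```bash
python3 -m pendant '[[[-0.1,2,0.1,0,0,0,9.18],[-0.2,4,0.1,0,0,0,9.18],[-0.2,5.5,0.1,0,0,0,9.18],[-0.2,5.8,0.1,0,0,0,9.18],[-0.2,5.8,0.1,0,0,0,5],[-0.2,5.8,0.1,0,0,0,1],[-0.2,5.8,0.1,0,0,0,0.5],[-0.2,5.8,0.1,0,0,0,0.5],[-0.2,5.8,0.1,0,0,0,0.5],[-0.2,5.8,0.1,0,0,0,0.5],[-0.2,5.8,0.1,0,0,0,0.5],[-0.2,5.8,0.1,0,0,0,0.5]]]' 25
```

```text
time: 2.95
tool_pos: [0.5724, -0.1853, 0.1027]
tool_rot: [-1.571, -0.0, -2.927]
contact_force: [0.2, 0.0, -0.2]
opening: 0.0328
```

```bash
python3 -m pendant '[[[0,0.3,0,0,0,0,0.5],[0,0.3,0,0,0,0,0.5],[0,0.3,0,0,0,0,0.5],[0,0.3,0,0,0,0,0.5],[0,0.3,0,0,0,0,0.5],[0,0.3,0,0,0,0,0.5]]]'; python3 -c "
from h import *
goal([.5706,-.1842,.099],12.3)"
```

```text
time: 3.55
tool_pos: [0.5719, -0.1841, 0.0992]
tool_rot: [-1.573, -0.001, -2.926]
contact_force: [-0.8, 4.5, -1.3]
opening: 0.0141
t 3.55 tcp [ 0.5719 -0.1841  0.0992] F [-0.8  4.5 -1.3] open 0.0141
shift cm [ 0.13  0.02 -0.02] turn [0.0022 0.0007 0.0014]
```

Gripped at 14.1 mm, which matches the disc. Tool +x is the tray's -x, so I'll slide it shut.

```bash
python3 -m pendant '[[[0.6,0,0,0,0,0,0.5],[1.2,0,0,0,0,0,0.5],[1.8,0,0,0,0,0,0.5],[2.4,0,0,0,0,0,0.5],[3,0,0,0,0,0,0.5],[3.6,0,0,0,0,0,0.5],[4.2,0,0,0,0,0,0.5],[4.7,0,0,0,0,0,0.5],[5.2,0,0,0,0,0,0.5],[5.4,0,0,0,0,0,0.5],[5.4,0,0,0,0,0,0.5]]]'; python3 -m pendant '[[[0.2,0,0,0,0,0,0.5],[0.4,0,0,0,0,0,0.5],[0.6,0,0,0,0,0,0.5],[0.6,0,0,0,0,0,0.5]]]'
```

```text
time: 4.65
tool_pos: [0.519, -0.1962, 0.0992]
tool_rot: [-1.572, -0.001, -2.927]
contact_force: [0.5, 4.8, -3.3]
opening: 0.0138
time: 5.05
tool_pos: [0.5187, -0.1964, 0.0994]
tool_rot: [-1.57, 0.01, -2.927]
contact_force: [21.9, 12.6, -15.9]
opening: 0.0139
```

Contact force rises to about 22 N after 5.4 cm, so the cover is on its stop. I'll ease off, release, rise and look.

```bash
python3 -m pendant '[[[-0.4,0,0,0,0,0,0.5],[-0.4,0,0,0,0,0,0.5],[-0.4,0,0,0,0,0,4],[-0.4,0,0,0,0,0,7],[-0.4,0,0,0,0,0,7],[-0.4,0,0,0,0,0,7],[-0.4,0,0,0,0,0,7],[-0.4,0,0,0,0,0,7],[-0.4,-2,0,0,0,0,9.18],[-0.4,-5,0,0,0,0,9.18],[-0.4,-9,0,0,0,0,9.18],[-0.4,-11.5,0,0,0,0,9.18],[-0.4,-11.5,0,0,0,0,9.18]]]'
python3 - <<'E'
from h import *
goal([.43,.138,.2],10.5)
d=cam("wrist"); a=d["image"]
t=cam("top")["image"][150:260,240:340]
save(np.hstack([cv2.resize(a,(400,300)),cv2.resize(t,(330,300),interpolation=cv2.INTER_CUBIC)]),"after.png")
E
```

```text
time: 6.35
tool_pos: [0.5195, -0.1982, 0.2189]
tool_rot: [-1.565, 0.006, -2.927]
contact_force: [-0.1, -0.2, 0.4]
opening: 0.0916
t 6.35 tcp [ 0.5195 -0.1982  0.2189] F [-0.1 -0.2  0.4] open 0.0916
shift cm [  1.59   1.69 -34.77] turn [-0.0054  0.0316 -0.0062]
```

View pics/after.png

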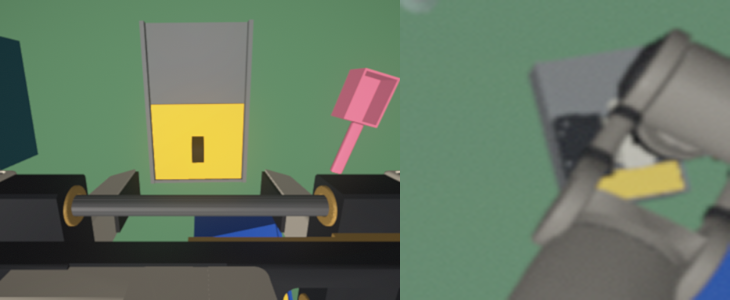

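The cover is flush with the tray's front edge and no tablets are visible (wrist view, yellow from 105 to 180). Next I'll go to the red lid grip.

```bash
python3 -m pendant '[[[0.2,0,-3,0,0.01,0,9.18],[0.4,0,-7,0,0.02,0,9.18],[0.6,0,-11,0,0.03,0,9.18],[0.8,0,-15,0,0.03,0,9.18],[1,0,-19,0,0.03,0,9.18],[1.2,0,-23,0,0.03,0,9.18],[1.4,0,-27,0,0.03,0,9.18],[1.6,1,-31,0,0.03,0,9.18],[1.6,3,-34,0,0.03,0,9.18],[1.6,5,-34.8,0,0.03,0,9.18],[1.6,6,-34.8,0,0.03,0,9.18],[1.6,6,-34.8,0,0.03,0,9.18],[1.6,6,-34.8,0,0.03,0,9.18]]]' 40
python3 - <<'E'
from h import *
goal([.4305,.1384,.099],10.5)
d=cam("wrist"); save(d["image"],"wrist2.png")
E
```

```text
time: 7.75
tool_pos: [0.4282, 0.1386, 0.1546]
tool_rot: [-1.571, -0.001, -2.958]
contact_force: [0.6, -0.7, -0.2]
opening: 0.0918
t 7.75 tcp [0.4282 0.1386 0.1546] F [ 0.6 -0.7 -0.2] open 0.0918
shift cm [-0.23  5.56  0.06] turn [-0.0002  0.0005  0.0006]
```

View pics/wrist2.png

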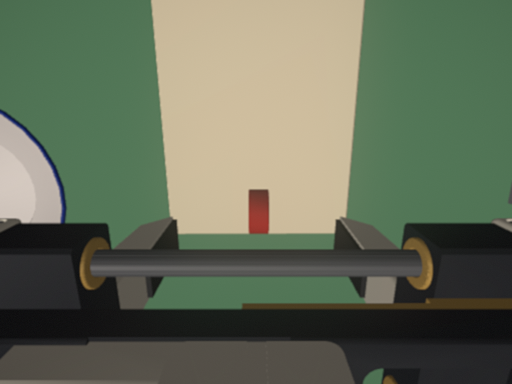

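The red disc is centred between the fingers (258,211) and the lid edges are symmetric. Descend and grip.

```bash
python3 -m pendant '[[[-0.1,2,0,0,0,0,9.18],[-0.2,4,0,0,0,0,9.18],[-0.2,5.4,0,0,0,0,6],[-0.2,5.6,0,0,0,0,3],[-0.2,5.6,0,0,0,0,0.5],[-0.2,5.6,0,0,0,0,0.5],[-0.2,5.6,0,0,0,0,0.5],[-0.2,5.6,0,0,0,0,0.5],[-0.2,5.6,0,0,0,0,0.5],[-0.2,5.6,0,0,0,0,0.5],[-0.2,5.6,0,0,0,0,0.5],[-0.2,5.6,0,0,0,0,0.5],[-0.2,5.6,0,0,0,0,0.5],[-0.2,5.6,0,0,0,0,0.5],[-0.2,5.6,0,0,0,0,0.5],[-0.2,5.6,0,0,0,0,0.5]]]' 40
python3 - <<'E'
from h import *
goal([.4305,.1384,.099],10.5)
# arc rows: grip about hinge, disc at (-155,36) mm
a0=np.array([-15.5,3.6])
for t in np.radians([4,8,12,16,20,24,28,32,36,40,44,48,52,56,58,60,61]):
    p=np.array([a0[0]*np.cos(t)+a0[1]*np.sin(t), -a0[0]*np.sin(t)+a0[1]*np.cos(t)])-a0
    print(round(np.degrees(t)),"tool x,y:",(-p).round(2))
E
```

```text
time: 9.4
tool_pos: [0.4303, 0.1374, 0.0987]
tool_rot: [-1.567, -0.0, -2.956]
contact_force: [1.2, -13.8, 1.2]
opening: 0.0138
t 9.4 tcp [0.4303 0.1374 0.0987] F [  1.2 -13.8   1.2] open 0.0138
shift cm [-0.04 -0.03 -0.1 ] turn [-0.0039  0.0023  0.0005]
4 tool x,y: [-0.29 -1.07]
8 tool x,y: [-0.65 -2.12]
12 tool x,y: [-1.09 -3.14]
16 tool x,y: [-1.59 -4.13]
20 tool x,y: [-2.17 -5.08]
24 tool x,y: [-2.8  -5.99]
28 tool x,y: [-3.5  -6.86]
32 tool x,y: [-4.26 -7.67]
36 tool x,y: [-5.08 -8.42]
40 tool x,y: [-5.94 -9.12]
44 tool x,y: [-6.85 -9.76]
48 tool x,y: [ -7.8  -10.33]
52 tool x,y: [ -8.79 -10.83]
56 tool x,y: [ -9.82 -11.26]
58 tool x,y: [-10.34 -11.45]
60 tool x,y: [-10.87 -11.62]
61 tool x,y: [-11.13 -11.7 ]
```

```bash
python3 -m pendant '[[[0,0,0.1,0,0,0,0.5],[-0.13,-0.54,0.1,0,0,0,0.5],[-0.29,-1.07,0.1,0,0,0,0.5],[-0.47,-1.6,0.1,0,0,0,0.5],[-0.65,-2.12,0.1,0,0,0,0.5],[-0.87,-2.63,0.1,0,0,0,0.5],[-1.09,-3.14,0.1,0,0,0,0.5],[-1.34,-3.63,0.1,0,0,0,0.5],[-1.59,-4.13,0.1,0,0,0,0.5],[-1.88,-4.6,0.1,0,0,0,0.5],[-2.17,-5.08,0.1,0,0,0,0.5],[-2.17,-5.08,0.1,0,0,0,0.5]]]'; python3 -c "
from h import *
goal([.4305,.1384,.099],10.5)"
```

```text
time: 10.6
tool_pos: [0.4517, 0.1414, 0.1489]
tool_rot: [-1.568, -0.001, -2.957]
contact_force: [3.1, -6.2, -6.3]
opening: 0.0137
t 10.6 tcp [0.4517 0.1414 0.1489] F [ 3.1 -6.2 -6.3] open 0.0137
shift cm [ 2.13  4.99 -0.11] turn [-0.0023  0.0016  0.0013]
```

```bash
python3 -m pendant '[[[-0.31,-0.46,0.05,0,0,0,0.5],[-0.63,-0.91,0.05,0,0,0,0.5],[-0.98,-1.35,0.05,0,0,0,0.5],[-1.33,-1.78,0.05,0,0,0,0.5],[-1.71,-2.19,0.05,0,0,0,0.5],[-2.09,-2.59,0.05,0,0,0,0.5],[-2.5,-2.97,0.05,0,0,0,0.5],[-2.91,-3.34,0.05,0,0,0,0.5],[-3.34,-3.7,0.05,0,0,0,0.5],[-3.77,-4.04,0.05,0,0,0,0.5],[-4.22,-4.37,0.05,0,0,0,0.5],[-4.68,-4.68,0.05,0,0,0,0.5],[-5.63,-5.25,0.05,0,0,0,0.5],[-6.62,-5.75,0.05,0,0,0,0.5],[-7.65,-6.18,0.05,0,0,0,0.5],[-8.17,-6.37,0.05,0,0,0,0.5],[-8.7,-6.54,0.05,0,0,0,0.5],[-8.7,-6.54,0.05,0,0,0,0.5],[-8.7,-6.54,0.05,0,0,0,0.5]]]'
python3 - <<'E'
from h import *
goal([.4305,.1384,.099],10.5)
s=cam("scene"); t=cam("top"); w=cam("wrist")
np.save("s2.npy",s,allow_pickle=True); np.save("t2.npy",t,allow_pickle=True)
a=cv2.resize(s["image"][140:290,220:400],(480,400),interpolation=cv2.INTER_CUBIC)
save(np.hstack([a,cv2.resize(t["image"],(320,240))[:,:] if 0 else cv2.resize(t["image"][160:280,170:266],(320,400),interpolation=cv2.INTER_CUBIC)]),"lid60.png")
E
```

```text
time: 12.5
tool_pos: [0.536, 0.1573, 0.2137]
tool_rot: [-1.57, -0.004, -2.957]
contact_force: [-0.9, -5.5, -6.5]
opening: 0.0136
t 12.5 tcp [0.536  0.1573 0.2137] F [-0.9 -5.5 -6.5] open 0.0136
shift cm [10.67 11.51 -0.09] turn [-0.0013  0.0014  0.004 ]
```

View pics/lid60.png

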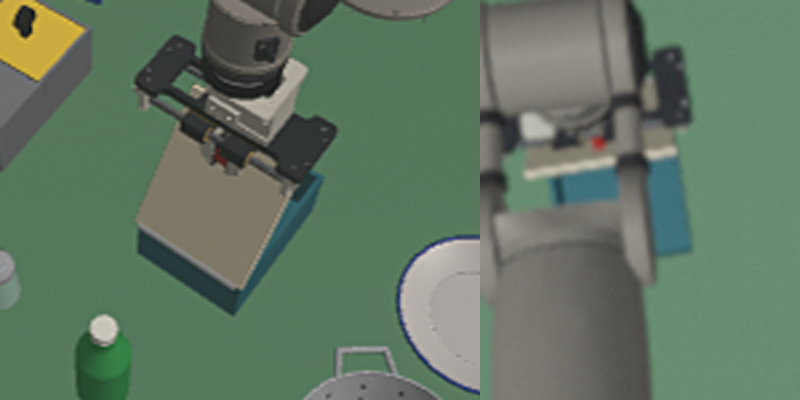

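The lid is open and held, with the red disc between the pads (crop 220,158). I'll measure its angle by fitting a plane to the depth of the cream face.

```bash
cat > ang.py <<'E'
from h import *
def ang(s):
    poly=np.array([(180,140),(150,212),(232,275),(268,205),(215,190)],float)
    poly=(poly/2.6667+[220,140]).astype(np.int32); k=np.zeros((384,512),np.uint8); cv2.fillPoly(k,[poly],1)
    v,u=np.nonzero(k); P=np.array([world(s,a,b) for a,b in zip(u,v)])
    for _ in range(3):
        c=P.mean(0); n=np.linalg.svd(P-c)[2][2]; r=(P-c)@n; P=P[abs(r)<max(2.5*r.std(),.002)]
    n*=np.sign(n[2]); h=np.degrees(np.arctan2(n[1],n[0]))
    print("lid angle",np.degrees(np.arccos(n[2])).round(2),"heading",h.round(1),"n",len(P),"rms",r.std().round(4),P.min(0).round(3),P.max(0).round(3))
if __name__=="__main__":
    ang(np.load("s2.npy",allow_pickle=True).item())
    for _ in range(3): ang(cam("scene"))
    goal([.4303,.1374,.0987],10.5)
E
python3 ang.py
```

```text
lid angle 58.16 heading 10.6 n 1036 rms 0.0018 [0.52  0.094 0.091] [0.587 0.22  0.19 ]
lid angle 58.07 heading 10.7 n 1037 rms 0.0018 [0.52  0.094 0.093] [0.588 0.22  0.188]
lid angle 58.37 heading 10.7 n 1030 rms 0.0018 [0.519 0.094 0.092] [0.588 0.22  0.188]
lid angle 58.2 heading 10.5 n 1043 rms 0.0018 [0.521 0.094 0.093] [0.588 0.22  0.189]
t 12.8 tcp [0.5359 0.1573 0.2137] F [ 0.4 -5.4 -7.8] open 0.0139
shift cm [10.7  11.54 -0.  ] turn [-0.0013  0.0013  0.0039]
```

Grip travel gives 59.3° and the plane fit about 58.2°. I'll add about 1.3° so the two estimates straddle 60°.

```bash
python3 -m pendant '[[[-0.2,-0.06,0,0,0,0,0.5],[-0.34,-0.1,0,0,0,0,0.5],[-0.34,-0.1,0,0,0,0,0.5],[-0.34,-0.1,0,0,0,0,0.5],[-0.34,-0.1,0,0,0,0,0.5],[-0.34,-0.1,0,0,0,0,0.5]]]' 40; python3 ang.py
python3 - <<'E'
from h import *
s=cam("scene"); save(cv2.resize(s["image"],(780,585)),"final.png")
p=status.observe()["tool_pos"]; print("chord angle",np.degrees(2*np.arcsin(np.linalg.norm(p-[.4303,.1374,.0987])/2/.15913)))
E
```

```text
time: 13.4
tool_pos: [0.5388, 0.1578, 0.2145]
tool_rot: [-1.57, -0.005, -2.957]
contact_force: [-2.0, -5.5, -6.3]
opening: 0.0137
lid angle 58.16 heading 10.6 n 1036 rms 0.0018 [0.52  0.094 0.091] [0.587 0.22  0.19 ]
lid angle 59.46 heading 10.6 n 1035 rms 0.0017 [0.523 0.096 0.091] [0.587 0.221 0.192]
lid angle 67.35 heading 177.0 n 1058 rms 0.0219 [0.52  0.095 0.091] [1.029 0.504 1.155]
lid angle 67.67 heading 177.0 n 1058 rms 0.0219 [0.52  0.095 0.093] [1.029 0.504 1.155]
t 13.55 tcp [0.5388 0.1578 0.2145] F [-2.4 -5.6 -6.9] open 0.0137
shift cm [10.98 11.64 -0.  ] turn [-0.0013  0.0014  0.0052]
chord angle 60.36739440461187
```

View pics/final.png

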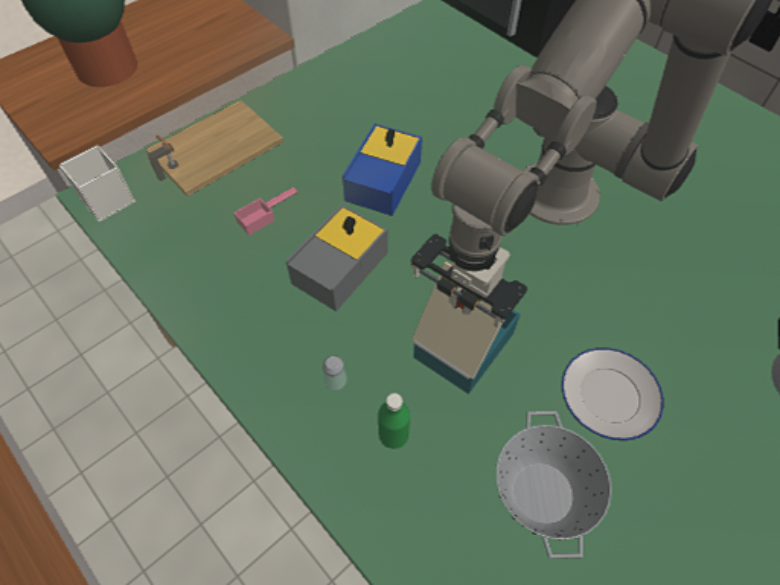

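The final view shows the yellow cover shut at the front of the grey tray (345,233), the lid held open (455,330), and everything else in place. Two of the plane fits (67°) are spoiled by zero-range pixels: their extents reach up to the camera itself. The clean fit gives 59.5° and the grip travel 60.4°.

```bash
python3 -c "
from h import *
print(robot.hand_in()); s=status.observe(); print(s['time'],s['tool_pos'],s['opening'])"
```

```text
the job is handed in; nothing more can be done
None
the job is handed in; nothing more can be done
```

The tablets are covered, the keeper lid is held open at about 60°, and I handed the job in at roughly 13.6 s of the 48 s allowed.

- **Cover:** I slid the yellow cover 5.4 cm until it met its front stop, where the force rose to about 22 N. Then I released it. The wrist picture showed it flush with the tray's front edge, with no tablets visible.
- **Lid:** I gripped the red handle at 40 N (opening 13.7 mm) and swung the lid up. The arm is still holding it there. The handle's travel gives 60.4°, and the clean fit to the lid's surface gives 59.5°.
- **Checks that disagreed:** Two repeat fits of the lid angle read about 67°. I discarded them because pixels with no depth reading had got into the fit. That leaves a single clean fit after the final adjustment.
- **Everything else:** The final picture shows the other objects, including the blue look-alike, standing where they were. I judged this by eye and did not measure it. The highest force I read was about 30 N, at the cover's stop.

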